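Sweep the loose shade collars into the sorting tray

ROBOT

A 6-joint arm with a two-finger parallel gripper is mounted at the origin on the work surface. World frame = base frame: x ahead of the robot, y to its left, z up, the work surface at z = 0. Lengths are in m, angles in rad, forces in N, time in s.
With the tool pointing down it reaches from about 0.225 to 0.875 m from the base axis. Payload 3.4 kg.
Tool frame: the origin (TCP) lies at the very end of the fingers, on their centre line; the grasp point (between the pads) lies 19 mm behind it; z points along the fingers, y is the direction in which the jaws open and shut (so a half turn about z gives the same grasp; the last joint's range is limited). The gripper opens to 85 mm and grips with 20 to 120 N. Pads are 22 mm wide; open, the fingers measure 114 mm over their backs; the gripper's body (76 mm by 85 mm) begins 54 mm behind the grasp point. The pads swing forward as they close: fully open they stand 13 mm farther back than shut.
Start: joints at [-1.26, 0.276, 1.505, -0, 1.361, -0.121], TCP at [0.241, -0.522, 0.231] pointing down, gripper open.
Joint ranges: [-2.89, 2.89], [-0.75, 2.08], [0.22, 2.7], [-1.18, 4.32], [0.11, 2.71], [-2.7, 2.7]. Speed limits (rad/s): [2.57, 2.57, 3.14, 3.14, 3.14, 3.14].

INTERFACE

Orientations are given as a unit quaternion [w, x, y, z].
In Python, from rig import manip gives the robot as it stands. The module is installed in compiled form; this text tells all that it offers.
- The arm moves only by the tool carry_out, never from a script. Its argument "moves" is one flat list of numbers, 5 for each row, row after row: the opening in per cent of the stroke, from 0 (shut) to 100 (fully open), then the shift along the world's x, y, z in cm, then the turn about the world's z in rad. A call has exactly 10 rows; each row shifts and turns the commanded pose from where the row before left it; what a row does not reach is not made up. A row lasts 1/10 s, in which the tool goes at most 50 mm and 8.59 degrees, less where a joint would pass 70% of its speed; a pose out of reach is approached as far as the arm can. A call is refused whole if a number of a shift passes 5 or a number of a turn 0.15, either way. A call with a gripper value outside its range is refused whole. The fingers move at their own pace and stop on an object; "squeeze" is the grip in N (left out, the last holds). Time passes only in rows, so rows that do not move let the fingers close, or fill a call up. It gives the time, the measured TCP pose, the force and the opening at its end, in the units of the state.
- manip.get_state(): the state, without advancing time (a new reading comes with each control period).
- manip.get_image(name): name is "scene" or "top"; returns the picture (400x640x3 uint8, red, green, blue); there is no depth.
- manip.camera_info(name): a dict with "fov_y" (degrees; the focal length in pixels is half the picture's height over the tangent of half this angle, whatever the lens; pixels are square), "cx", "cy" (the principal point, pixels), "dist" ([k1, k2, p1, p2, k3] as OpenCV has them; the pictures are not rectified), "rvec" (rotation vector, rad) and "tvec" (3), from world to camera coordinates, as OpenCV has them. Camera axes: x right, y down, z forward; pixel columns grow to the right and rows downward; lengths in m; the calibration is good to about 2 mm. A picture is of the moment at which its call begins. camera_info takes no time and is no camera call.
- manip.sign_off(): hands the job in, once; it reports no verdict.
The state is a dict: "clock": time; "qpos": joint angles; "qd": joint speeds; "effort": joint torques, N m; "position": TCP position; "ee_rot": TCP orientation; "contact_force": force on the tool from outside, world axes, zero at the start; "moment": the same for the moment, N m; "width": finger opening in m.
Only numpy, scipy, OpenCV 4.12 (cv2) and the standard library are available. Lean on these libraries where they do the work, as an engineer would, in place of code of your own. Each camera call takes 0.05 s, during which the arm holds its last target. There are 200 camera calls.

TASK

Sweep the three loose brass collars (the flat rings lying on the table) through the open front of the black sorting tray, using your fingers as a broom, until each lies flat and completely inside it, nothing sticking out of the front. Push them along the table without picking any up, and leave the glassware and other lamp parts standing where they are.

Things in the scene. Friction and masses are not known exactly. Their poses are not given: they have to be found in the camera images.
- collar1_center (a point): centre (8 mm above the table when flat) of a loose brass shade collar: a plain flat ring lying on the table, 46 mm outside and 30 mm inside diameter, 16 mm tall, about 80 g; the right one of three (seen from the robot) in a loose row between the robot and the tray's open front
- collar2_center (a point): centre (8 mm above the table when flat) of a loose brass shade collar: a plain flat ring lying on the table, 46 mm outside and 30 mm inside diameter, 16 mm tall, about 80 g; the middle one of three (seen from the robot) in a loose row between the robot and the tray's open front
- collar3_center (a point): centre (8 mm above the table when flat) of a loose brass shade collar: a plain flat ring lying on the table, 46 mm outside and 30 mm inside diameter, 16 mm tall, about 80 g; the left one of three (seen from the robot) in a loose row between the robot and the tray's open front
- tray: fixed black plastic tray, slotted walls, open on top and in front (the front faces the robot); floor flush with the table, no step or lip. Inside 240 mm wide (its y), 130 mm deep (its x); side and back walls 8 mm thick, 35 mm tall. Origin: middle of the inner floor; open front at x = -65 mm, back wall at x = +65 mm, side walls at y = +/-120 mm
- jar: small empty open glass jar, 50 mm across and 56 mm tall, standing among the collars; loose; origin at the centre of its underside, z up; leave it alone
- lampholder: black plastic lampholder with a brass top ring, 48 mm across the foot and 50 mm tall, standing among the collars; loose; origin at the centre of its underside, z up; leave it alone
- globe_left: round glass lamp globe with a thin brass band, open at the top, 120 mm across and 105 mm tall, to the left of the work; loose; origin at the centre of its underside, z up; leave it alone
- globe_right: round glass lamp globe like the other one, 120 mm across and 105 mm tall, to the right of the work; loose; origin at the centre of its underside, z up; leave it alone
- tall_jar: straight-sided empty glass jar, 84 mm across and 125 mm tall, on the left near the tray; loose; origin at the centre of its underside, z up; leave it alone
- cap: dark steel domed lamp cap with a stub on top, 84 mm across and 52 mm tall, on the right near the tray; loose; origin at the centre of its underside, z up; leave it alone
- finial: small solid brass lamp finial (turned knob), 32 mm across the foot and 44 mm tall, on the left beside the tray; loose; origin at the centre of its underside, z up; leave it alone
There are look-alikes about, which are no part of the job. What is shaped like the part that bears collar2_center but blue or pink is not meant. What is shaped like the part that bears collar1_center but blue is not meant.

How it is judged:
At the end, for the whole second after the job is handed in: All three collars lie flat on the tray floor (tilt under 0.2 rad, centre below 13 mm), between its walls and wholly behind its open front (3 mm tolerance); no bystander has moved more than 20 mm or tipped more than 0.35 rad (x of collar1_center in the frame of tray between -0.045 and 0.065 m and y of collar1_center in the frame of tray between -0.12 and 0.12 m and height (world z) of each of collar1_center, collar2_center, collar3_center below 0.013 m and angle between each of collar1_center, collar2_center, collar3_center's own z axis and vertical below 0.2 rad and x of collar2_center in the frame of tray between -0.045 and 0.065 m and y of collar2_center in the frame of tray between -0.12 and 0.12 m and x of collar3_center in the frame of tray between -0.045 and 0.065 m and y of collar3_center in the frame of tray between -0.12 and 0.12 m and not (distance of any of jar, lampholder, globe_left, globe_right, tall_jar, cap, finial from where it was at the start of the episode above 0.02 m or angle between any of jar, lampholder, globe_left, globe_right, tall_jar, cap, finial's own z axis and vertical above 0.35 rad)); the robot touches nothing.
It fails at once if a collar is picked up (its centre rises above 28 mm) (height (world z) of any of collar1_center, collar2_center, collar3_center above 0.028 m).
It fails at once if a bystander is moved more than 20 mm or tipped (distance of any of jar, lampholder, globe_left, globe_right, tall_jar, cap, finial from where it was at the start of the episode above 0.02 m or angle between any of jar, lampholder, globe_left, globe_right, tall_jar, cap, finial's own z axis and vertical above 0.35 rad).
It also fails if it takes over 64 s, if anything falls off the work surface, if the arm or the gripper's body presses on something with over 40 N, if the wrist force passes 120 N, or if a joint passes its speed limit or range.

## Working session

There is one attempt and no reset: what is moved stays moved. The work goes in short steps, Python scripts to look and compute and a tool call to move; the robot and the scene stay as the last step left them, time stands still between calls to the robot, and variables do not carry over. Pictures are saved under pics/ and viewed, about 8 in all and at most 12, crops included, and the job is handed in when it is done.

Besides the shell and the picture viewer there is one more tool, called after "Request:" as name(argument=value, ...) on one line, values as JSON. carry_out: Moves the arm, as the interface text tells. Its arguments: {"type":"object","properties":{"moves":{"type":"array","items":{"type":"number"}},"squeeze":{"type":"number"}},"required":["moves"]}

```bash
mkdir -p pics
cat > h.py <<'E'
import numpy as np,cv2
from rig import manip
def cam(n):
    c=manip.camera_info(n); f=200/np.tan(np.radians(c['fov_y'])/2)
    return np.array([[f,0,c['cx']],[0,f,c['cy']],[0,0,1.]]),np.array(c['dist'],float),np.array(c['rvec'],float),np.array(c['tvec'],float)
def ray(n,px,z):
    K,d,r,t=cam(n); R=cv2.Rodrigues(r)[0]
    u=cv2.undistortPoints(np.array(px,float).reshape(-1,1,2),K,d).reshape(-1,2)
    D=np.c_[u,np.ones(len(u))]@R; o=-R.T@t
    return o+D*((z-o[2])/D[:,2])[:,None]
def proj(n,P):
    K,d,r,t=cam(n); return cv2.projectPoints(np.array(P,float).reshape(-1,3),r,t,K,d)[0].reshape(-1,2)
def snap(n,f):
    im=manip.get_image(n)[:,:,::-1].copy(); cv2.imwrite('pics/'+f,im); return im
E
python3 - <<'E'
from h import *
for n in('top','scene'):
    snap(n,n+'0.png'); K,d,r,t=cam(n); print(n,-cv2.Rodrigues(r)[0].T@t)
print(manip.get_state())
E
```

```text
top [ 0.34377359 -0.0117688   1.02321617]
scene [1.19376593 0.47759775 1.21778102]
{'clock': 0.1, 'qpos': array([-1.25999403e+00,  2.76558252e-01,  1.50599455e+00,  2.03984349e-06,
        1.36072775e+00, -1.20998481e-01]), 'qd': array([-0.00131438, -0.00114047, -0.00225734, -0.00050294, -0.00344813,
       -0.00043336]), 'effort': array([ 1.74821027e-03, -4.17699480e+01, -2.46405619e+01,  2.37732718e-05,
        5.85202783e-03, -8.63280178e-06]), 'position': array([ 0.24049278, -0.52177205,  0.23051589]), 'ee_rot': array([-8.40243246e-04,  9.76783600e-01,  2.14226717e-01, -7.89791168e-05]), 'contact_force': array([-0.35090227, -0.56856916, -0.41558975]), 'moment': array([ 0.00909679, -0.05740437,  0.01701065]), 'width': 0.08532600848166445}
```

View pics/top0.png

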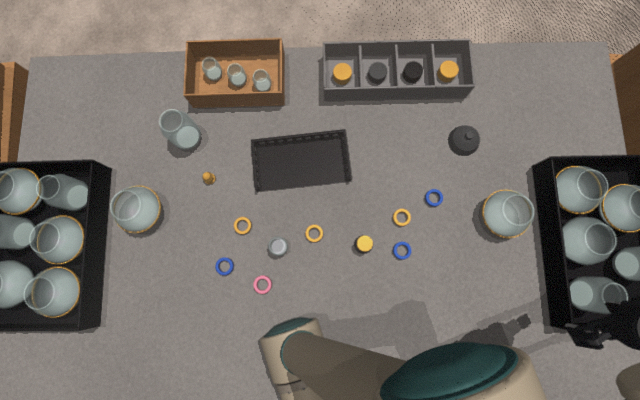

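View pics/scene0.png

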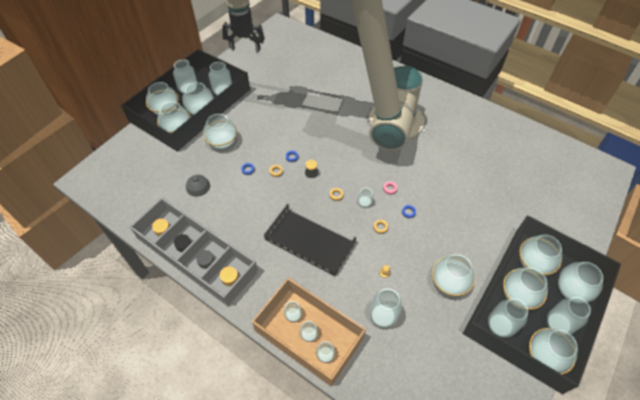

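The top view shows the brass collars at (243,226), (314,233) and (402,217), the jar at (279,247) and the lampholder at (364,243). The tray's front edge runs from about (255,190) to (351,182), and the finial is at (208,177).

```bash
cat >> h.py <<'E'
def collars(im,show=True):
    h=cv2.cvtColor(im,cv2.COLOR_BGR2HSV); m=cv2.inRange(h,(12,110,110),(32,255,255))
    m=cv2.morphologyEx(m,cv2.MORPH_CLOSE,np.ones((3,3),np.uint8))
    out=[]
    for c in cv2.findContours(m,cv2.RETR_EXTERNAL,cv2.CHAIN_APPROX_NONE)[0]:
        x,y,w,hh=cv2.boundingRect(c)
        if 100<y<300 and 150<x<470 and w>6:
            p=(x+w/2-.5,y+hh/2-.5); out.append((p,w,hh)); print(p,w,hh,ray('top',[p],.012)[0].round(3))
    return out
E
python3 - <<'E'
from h import *
im=cv2.imread('pics/top0.png'); collars(im)
for n,p,z in[('jar rim',(279,247),.03),('blueR',(401.5,250.5),.012),('blueRR',(433.5,197.5),.012),('blueL',(225,266.5),.012),('pink',(262.5,284.5),.012),('globeL',(136,209),.06),('globeR',(508,214),.06),('cap',(463,140),.02)]: print(n,ray('top',[p],z)[0].round(3))
t=im[120:205,235:365]; cv2.imwrite('pics/tray.png',cv2.resize(im[120:270,215:425],None,fx=3.8,fy=3.8,interpolation=cv2.INTER_CUBIC))
E
```

```text
(364.5, 243.5) 16 16 [ 0.409 -0.116  0.012]
(313.5, 233.0) 18 17 [0.439 0.015 0.012]
(242.0, 225.0) 17 17 [0.463 0.202 0.012]
(401.5, 217.0) 18 17 [ 0.475 -0.216  0.012]
(208.5, 177.5) 12 12 [0.594 0.295 0.012]
jar rim [0.403 0.103 0.03 ]
blueR [ 0.389 -0.211  0.012]
blueRR [ 0.525 -0.303  0.012]
blueL [0.357 0.245 0.012]
pink [0.31  0.148 0.012]
globeL [0.504 0.465 0.06 ]
globeR [ 0.471 -0.472  0.06 ]
cap [ 0.679 -0.392  0.02 ]
```

View pics/tray.png

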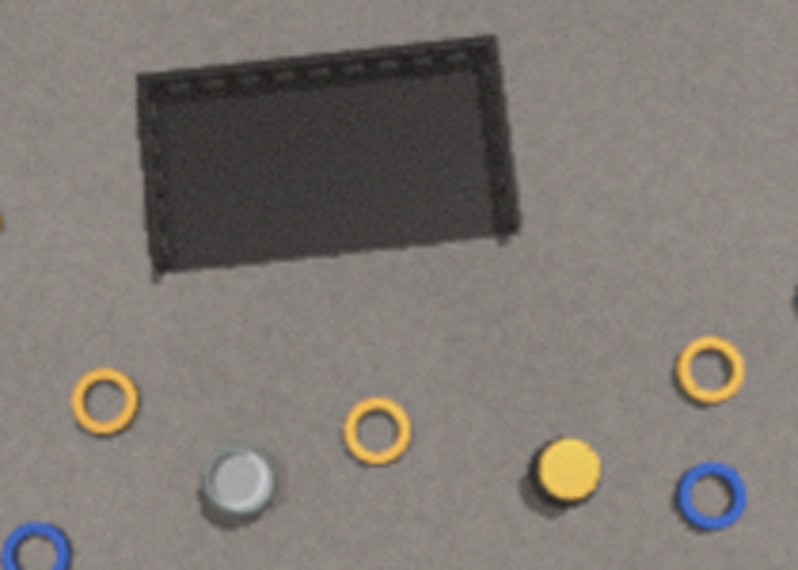

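Run:
```python
from h import *
c=lambda p:(215+p[0]/3.8,120+p[1]/3.8)
F=ray('top',[c((160,272)),c((497,237))],0); print('front',F.round(3),np.linalg.norm(F[0]-F[1]))
yv=(F[0]-F[1])[:2]; yv/=np.linalg.norm(yv); xv=np.array([yv[1],-yv[0]]); o=F.mean(0)[:2]+.065*xv
print('yaw',np.arctan2(xv[1],xv[0]),'o',o)
for t in[(-.005,.07),(-.005,0),(-.005,-.07),(-.1,-.07),(-.065,-.12)]: print(t,(o+t[0]*xv+t[1]*yv).round(3))
print('holder',ray('top',[(364.5,243.5)],.05).round(3),'collar z.016',ray('top',[(313.5,233),(242,225),(401.5,217)],.016).round(3))
```

```text
front [[ 0.555  0.165  0.   ]
 [ 0.574 -0.074  0.   ]] 0.24025334346814536
yaw 0.0822891992617079 o [0.62922609 0.05094711]
(-0.005, 0.07) [0.618 0.12 ]
(-0.005, 0) [0.624 0.051]
(-0.005, -0.07) [ 0.63  -0.019]
(-0.1, -0.07) [ 0.535 -0.027]
(-0.065, -0.12) [ 0.574 -0.074]
holder [[ 0.406 -0.113  0.05 ]] collar z.016 [[ 0.438  0.015  0.016]
 [ 0.463  0.202  0.016]
 [ 0.475 -0.215  0.016]]
```

Request:
carry_out(moves=[35,1.1,4,0,-0.024,35,1.1,4,0,-0.024,35,1.1,4,0,-0.024,35,1.1,4,0,-0.024,35,1.1,4,0,-0.024,35,1.1,4,0,-0.024,35,1.1,4,0,-0.024,35,1.1,4,0,-0.024,35,1.1,4,0,-0.024,35,1.1,4,0,-0.024], squeeze=20)

```text
clock: 1.1
position: [0.3505, -0.1205, 0.2312]
ee_rot: [0.0, 0.995, 0.095, 0.0]
contact_force: [0.9, -0.7, -0.3]
width: 0.0301
```

Request:
carry_out(moves=[35,0.8,3.2,0,0,35,0.8,3.1,0,0,35,0.9,3.1,0,0,35,0.9,3.1,0,0,35,0,0,-3.5,0,35,0,0,-3.5,0,35,0,0,-3.5,0,35,0,0,-3.5,0,35,0,0,-3.5,0,35,0,0,-3,0])

```text
clock: 2.1
position: [0.3839, 0.0029, 0.0248]
ee_rot: [-0.0, 0.995, 0.096, -0.0]
contact_force: [0.5, 0.1, -0.5]
width: 0.0299
```

Run:
```python
from h import *
im=snap('scene','s1.png'); cv2.imwrite('pics/s1c.png',cv2.resize(im[110:290,200:460],None,fx=3,fy=3))
```

```text
(no output)
```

View pics/s1c.png

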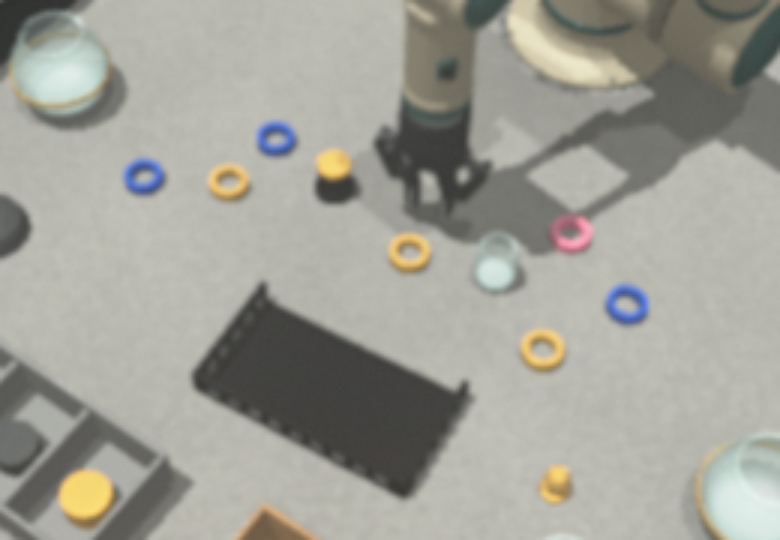

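Request:
carry_out(moves=[35,0,0.1,-1,0,35,0,0,-0.9,0,35,0,0,0,0,35,1,0.2,0,0,35,1,0.2,0,0,35,1,0.2,0,0,35,1,0.2,0,0,35,1,0.2,0,0,35,1,0.2,0,0,35,1,0.2,0,0])

```text
clock: 3.15
position: [0.4554, 0.018, 0.0073]
ee_rot: [0.0, 0.995, 0.096, -0.0]
contact_force: [-0.5, -0.0, 0.5]
width: 0.0304
```

Request:
carry_out(moves=[35,1.4,0.28,0,0,35,1.4,0.28,0,0,35,1.4,0.28,0,0,35,1.4,0.28,0,0,35,1.4,0.28,0,0,35,1.4,0.28,0,0,35,1.4,0.28,0,0,35,1.4,0.28,0,0,35,1.4,0.28,0,0,35,1.4,0.28,0,0])

```text
clock: 4.15
position: [0.5954, 0.0461, 0.0071]
ee_rot: [0.0, 0.995, 0.096, -0.0]
contact_force: [-1.1, -0.5, 0.0]
width: 0.0298
```

Run:
```python
from h import *
im=snap('top','t2.png'); collars(im); im=snap('scene','s2.png'); cv2.imwrite('pics/s2c.png',cv2.resize(im[110:290,200:460],None,fx=3,fy=3))
```

```text
(364.5, 243.0) 16 17 [ 0.41  -0.117  0.012]
(401.5, 217.0) 18 17 [ 0.475 -0.216  0.012]
(208.5, 177.5) 12 12 [0.594 0.295 0.012]
```

View pics/s2c.png

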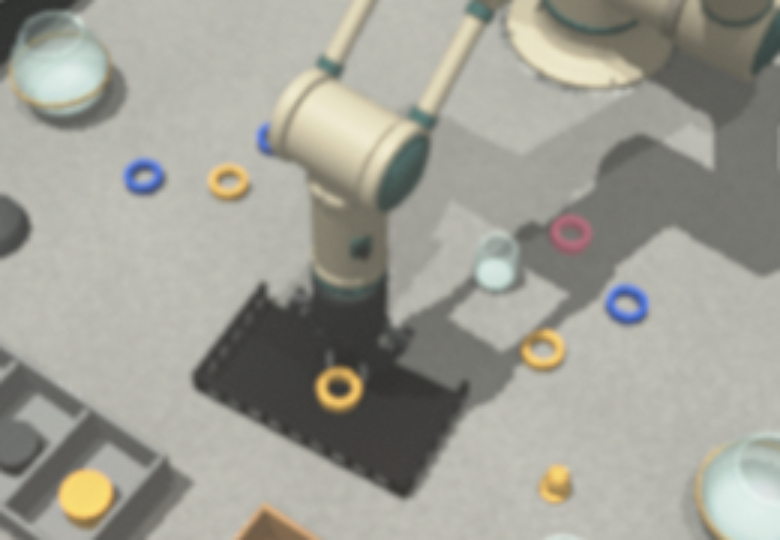

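Request:
carry_out(moves=[35,0,0,3.5,0,35,0,0,3.5,0,35,-2,2.5,3,-0.145,35,-2,2.5,0,-0.145,35,-2,2.5,0,-0.145,35,-2,2.5,0,-0.145,35,-2,2.5,0,-0.145,35,-2,2.5,0,-0.145,35,-2,2.5,0,-0.145,35,-2.3,2.6,0,-0.145])

```text
clock: 5.25
position: [0.438, 0.2173, 0.1037]
ee_rot: [-0.028, 0.897, -0.44, -0.021]
contact_force: [-0.5, -0.6, -1.0]
width: 0.0301
```

Run:
```python
from h import *
s=manip.get_state(); print(s['position'],2*np.arctan2(s['ee_rot'][2],s['ee_rot'][1]),s['qpos'])
```

```text
[0.43798342 0.21731753 0.10366454] -0.9113124202053778 [0.26521992 0.25144972 1.89352874 0.08370437 0.99218886 2.70169054]
```

Request:
carry_out(moves=[35,0,0,0,0.15,35,0,0,0,0.15,35,0,0,0,0.15,35,0,0,0,0.15,35,0,0,0,0.15,35,0,0,0,0.15,35,0,0,0,0.15,35,0,0,0,0.15,35,0,0,0,0.15,35,0,0,0,0.15])

```text
clock: 6.25
position: [0.4391, 0.2121, 0.103]
ee_rot: [-0.005, 0.957, 0.289, -0.033]
contact_force: [-0.0, -0.0, -0.4]
width: 0.0299
```

Request:
carry_out(moves=[35,0,0,0,0.149,35,0,0,0,0.149,35,0,0,0,0.149,35,0,0,0,0.149,35,0,0,0,0.149,35,0,0,0,0.149,35,0,0,0,0.149,35,0,0,0,0.149,35,0,0,0,0.149,35,0,0,0,0.149])

```text
clock: 7.25
position: [0.4391, 0.2121, 0.103]
ee_rot: [0.018, 0.507, 0.861, -0.028]
contact_force: [0.5, 0.4, 0.2]
width: 0.0297
```

```bash
cat > st.py <<'E'
from h import *
s=manip.get_state(); R=cv2.Rodrigues; w,x,y,z=s['ee_rot']
from scipy.spatial.transform import Rotation as Q
M=Q.from_quat([x,y,z,w]).as_matrix(); print(s['clock'],s['position'].round(4),'yaw',np.arctan2(M[1,0],M[0,0]).round(3),'z',M[:,2].round(3),s['qpos'].round(3))
E
python3 st.py
```

```text
7.25 [0.4391 0.2121 0.103 ] yaw 2.077 z [ 0.003 -0.067 -0.998] [ 0.355  0.273  1.863 -0.075  1.028 -0.111]
```

Request:
carry_out(moves=[35,-0.7,3.5,0,0.1,35,0,0,0,0,35,0,0,-2,0,35,0,0,-2,0,35,0,0,-2,0,35,0,0,-2,0,35,0,0,-1,0,35,0,0,-0.4,0,35,0,0,0,0,35,0,0,0,0])

```text
clock: 8.25
position: [0.4333, 0.2475, 0.0099]
ee_rot: [0.02, 0.467, 0.884, -0.026]
contact_force: [-0.6, 0.8, -0.2]
width: 0.0298
```

```bash
python3 st.py
python3 - <<'E'
from h import *
collars(snap('top','t3.png'))
E
```

```text
8.25 [0.4333 0.2475 0.0099] yaw 2.171 z [ 0.011 -0.066 -0.998] [ 0.427  0.407  1.953 -0.09   0.801 -0.11 ]
(364.5, 243.5) 16 16 [ 0.409 -0.116  0.012]
(242.0, 225.0) 17 17 [0.463 0.202 0.012]
(401.5, 217.0) 18 17 [ 0.475 -0.216  0.012]
(208.5, 177.5) 12 12 [0.594 0.295 0.012]
(298.0, 162.5) 17 18 [0.629 0.053 0.012]
```

Request:
carry_out(moves=[35,0.76,-1.12,0,0,35,0.76,-1.12,0,0,35,0.76,-1.12,0,0,35,0.76,-1.12,0,0,35,0.76,-1.12,0,0,35,0.76,-1.12,0,0,35,0.76,-1.12,0,0,35,0.76,-1.12,0,0,35,0.76,-1.12,0,0,35,0.76,-1.12,0,0])

```text
clock: 9.3
position: [0.5092, 0.1343, 0.0092]
ee_rot: [0.02, 0.467, 0.884, -0.027]
contact_force: [-0.0, 0.8, 2.0]
width: 0.0299
```

```bash
python3 st.py
python3 - <<'E'
from h import *
collars(snap('top','t4.png')); im=snap('scene','s4.png'); cv2.imwrite('pics/s4c.png',cv2.resize(im[110:290,200:460],None,fx=3,fy=3))
E
```

```text
9.3 [0.5092 0.1343 0.0092] yaw 2.171 z [ 0.01  -0.066 -0.998] [ 0.172  0.433  1.905 -0.093  0.808 -0.363]
(364.5, 243.0) 16 17 [ 0.41  -0.117  0.012]
(401.5, 217.0) 18 17 [ 0.475 -0.216  0.012]
(277.5, 201.0) 14 17 [0.525 0.109 0.012]
(298.0, 163.0) 17 17 [0.628 0.053 0.012]
```

View pics/s4c.png

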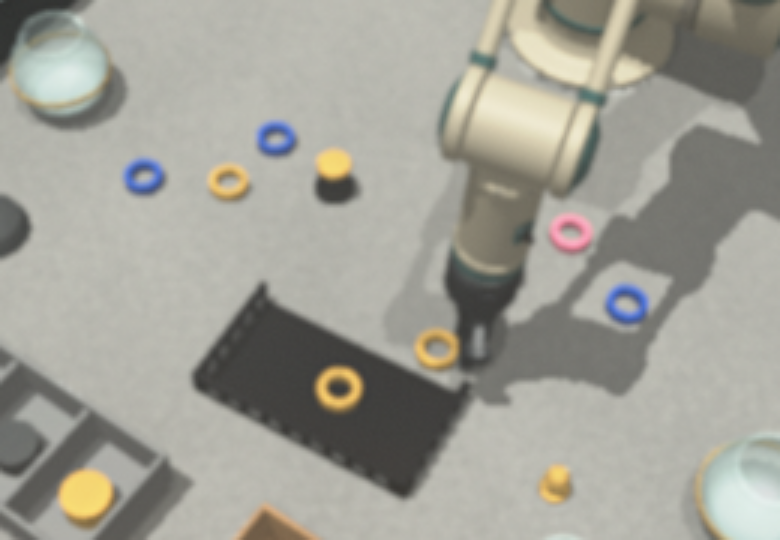

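Request:
carry_out(moves=[35,-0.6,0.8,0,0,35,0,0,4.5,0,35,0,0,4.5,0.14,35,-0.6,-0.8,0,0.14,35,-1,-1.5,0,0.14,35,-1,-1.5,0,0.14,35,0,0,0,0.14,35,0,0,0,0.14,35,0,0,0,0.14,35,0,0,0,0.12])

```text
clock: 10.4
position: [0.4754, 0.1063, 0.0991]
ee_rot: [0.03, -0.067, 0.997, -0.012]
contact_force: [0.2, -0.5, 0.0]
width: 0.0298
```

Request:
carry_out(moves=[35,0,0,-2,0,35,0,0,-2,0,35,0,0,-2,0,35,0,0,-2,0,35,0,0,-1,0,35,0,0,0,0,35,1,0.13,0,0,35,1,0.13,0,0,35,1,0.13,0,0,35,1,0.13,0,0])

```text
clock: 11.4
position: [0.5184, 0.1107, 0.0099]
ee_rot: [0.032, -0.064, 0.997, -0.013]
contact_force: [-0.8, 0.5, 0.3]
width: 0.0299
```

```bash
python3 st.py
python3 - <<'E'
from h import *
collars(snap('top','t5.png'))
E
```

```text
11.4 [0.5184 0.1107 0.0099] yaw -3.012 z [ 0.065 -0.021 -0.998] [ 0.098  0.408  1.951 -0.042  0.72  -1.571]
(364.5, 243.5) 16 16 [ 0.409 -0.116  0.012]
(401.5, 217.0) 18 17 [ 0.475 -0.216  0.012]
(298.0, 162.5) 17 18 [0.629 0.053 0.012]
```

Request:
carry_out(moves=[35,1,0.13,0,0,35,1,0.13,0,0,35,1,0.13,0,0,35,1,0.13,0,0,35,1,0.13,0,0,35,1,0.13,0,0,35,1,0.13,0,0,35,-1,-0.1,0,0,35,0,0,4,0,35,0,0,4,0])

```text
clock: 12.45
position: [0.5741, 0.1183, 0.0883]
ee_rot: [0.028, -0.064, 0.997, -0.013]
contact_force: [0.2, 0.4, -0.0]
width: 0.0297
```

Request:
carry_out(moves=[35,-0.8,-3,0.3,-0.14,35,-0.8,-3,0.3,-0.14,35,-0.8,-3,0.3,-0.14,35,-0.8,-3,0.3,-0.14,35,-0.8,-3,0.3,-0.14,35,-0.8,-3,0.3,-0.14,35,-0.8,-3,0.3,-0.14,35,-0.8,-3,0.3,-0.14,35,-0.8,-3,0.3,-0.14,35,-0.8,-3,0.3,-0.14])

```text
clock: 13.45
position: [0.4951, -0.182, 0.1192]
ee_rot: [0.015, 0.596, 0.803, -0.03]
contact_force: [-0.4, -0.2, -0.1]
width: 0.0301
```

Request:
carry_out(moves=[35,-0.8,-2.2,0,-0.14,35,-0.8,-2.2,0,-0.14,35,-0.8,-2.2,0,-0.14,35,-0.8,-2.2,0,-0.14,35,0,0,0,0,35,0,0,-2,0,35,0,0,-2,0,35,0,0,-2,0,35,0,0,-2,0,35,0,0,0,0])

```text
clock: 14.45
position: [0.4623, -0.2668, 0.0369]
ee_rot: [0.003, 0.792, 0.61, -0.034]
contact_force: [-0.5, 0.6, -0.4]
width: 0.0297
```

```bash
python3 st.py
python3 - <<'E'
from h import *
im=snap('top','t6.png');collars(im); cv2.imwrite('pics/t6c.png',cv2.resize(im[100:300,150:470],None,fx=2.5,fy=2.5))
E
```

```text
14.45 [ 0.4623 -0.2668  0.0369] yaw 1.313 z [-0.049 -0.046 -0.998] [-0.608  0.408  1.851 -0.085  0.898 -0.297]
(364.5, 242.5) 16 16 [ 0.411 -0.117  0.012]
(401.5, 217.0) 18 17 [ 0.475 -0.216  0.012]
(208.5, 177.5) 12 12 [0.594 0.295 0.012]
(271.5, 167.0) 18 17 [0.619 0.125 0.012]
(298.0, 163.0) 17 17 [0.628 0.053 0.012]
```

View pics/t6c.png

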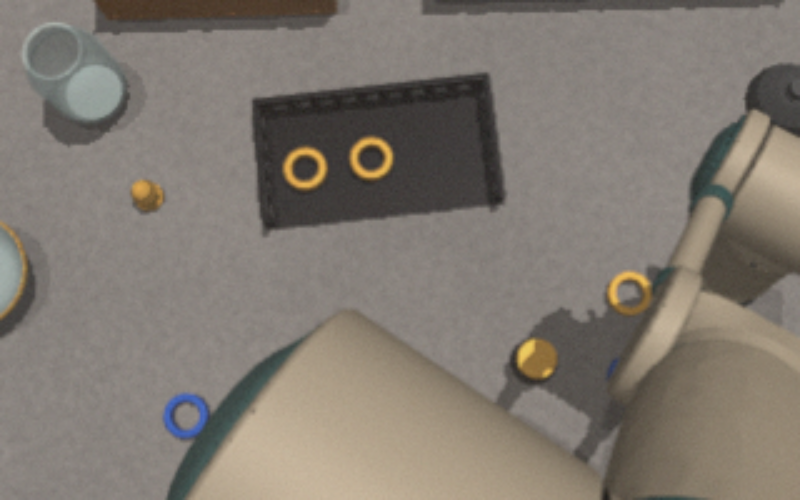

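Request:
carry_out(moves=[35,0,0,-1.5,0,35,0,0,-1.2,0,35,0,0,0,0,35,0.3,1.1,0,0,35,0.3,1.1,0,0,35,0.3,1.1,0,0,35,0.3,1.1,0,0,35,0.3,1.1,0,0,35,0.3,1.1,0,0,35,0.3,1.1,0,0])

```text
clock: 15.5
position: [0.4861, -0.1914, 0.0124]
ee_rot: [0.007, 0.792, 0.609, -0.033]
contact_force: [-0.1, -1.1, -0.4]
width: 0.0299
```

Request:
carry_out(moves=[35,0.35,1.33,0,0,35,0.35,1.33,0,0,35,0.35,1.33,0,0,35,0.35,1.33,0,0,35,0.35,1.33,0,0,35,0.35,1.33,0,0,35,0.35,1.33,0,0,35,0.35,1.33,0,0,35,0.35,1.33,0,0,35,0.35,1.33,0,0])

```text
clock: 16.5
position: [0.5209, -0.0583, 0.0122]
ee_rot: [0.007, 0.792, 0.609, -0.033]
contact_force: [0.2, -0.6, 1.6]
width: 0.0304
```

```bash
python3 st.py
python3 - <<'E'
from h import *
im=snap('top','t7.png');collars(im); cv2.imwrite('pics/t7c.png',cv2.resize(im[100:300,150:470],None,fx=2.5,fy=2.5))
E
```

```text
16.5 [ 0.5209 -0.0583  0.0122] yaw 1.311 z [-0.044 -0.051 -0.998] [-0.203  0.438  1.883 -0.077  0.855  0.109]
(368.0, 243.5) 9 16 [ 0.408 -0.126  0.012]
(208.5, 177.5) 12 12 [0.594 0.295 0.012]
(271.5, 167.0) 18 17 [0.619 0.125 0.012]
(294.5, 163.0) 10 17 [0.628 0.063 0.012]
```

View pics/t7c.png

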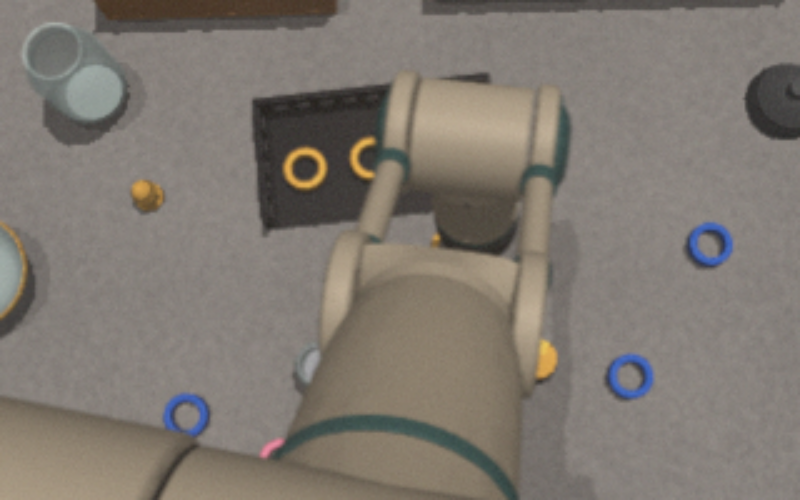

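Request:
carry_out(moves=[35,-0.3,-1,0,0,35,0,0,4.5,0,35,0,0,4.5,-0.125,35,-1.3,1.2,0,-0.14,35,-1.3,1.1,0,-0.14,35,-1.3,1.1,0,-0.14,35,0,0,0,-0.14,35,0,0,0,-0.14,35,0,0,0,-0.14,35,0,0,0,-0.14])

```text
clock: 17.55
position: [0.4782, -0.0364, 0.1021]
ee_rot: [-0.011, 0.995, 0.099, -0.032]
contact_force: [-0.5, -0.4, 0.1]
width: 0.0296
```

```bash
python3 st.py
python3 - <<'E'
from h import *
im=snap('top','t8.png');collars(im)
im=snap('scene','s8.png');h=cv2.cvtColor(im,cv2.COLOR_BGR2HSV);m=cv2.inRange(h,(12,90,100),(32,255,255))
m=cv2.morphologyEx(m,cv2.MORPH_CLOSE,np.ones((3,3),np.uint8))
for c in cv2.findContours(m,cv2.RETR_EXTERNAL,cv2.CHAIN_APPROX_NONE)[0]:
    x,y,w,g=cv2.boundingRect(c); p=(x+w/2-.5,y+g/2-.5)
    if 8<w<25 and 250<x<400 and 150<y<280: print('scene',p,w,g,ray('scene',[p],.01)[0].round(3))
E
```

```text
17.55 [ 0.4782 -0.0364  0.1021] yaw 0.2 z [-0.065  0.017 -0.998] [-0.223  0.282  1.852  0.002  1.075  1.149]
(208.5, 177.5) 12 12 [0.594 0.295 0.012]
(271.5, 167.0) 18 17 [0.619 0.125 0.012]
(293.5, 162.5) 8 16 [0.63  0.066 0.012]
scene (384.5, 271.0) 10 13 [0.592 0.296 0.01 ]
scene (333.0, 248.5) 17 16 [0.618 0.126 0.01 ]
scene (312.5, 239.5) 16 16 [0.628 0.055 0.01 ]
scene (310.5, 206.0) 14 13 [ 0.528 -0.025  0.01 ]
```

Request:
carry_out(moves=[35,0.1,0.6,0,-0.12,35,0.1,0.6,0,-0.11,35,0,0,-2.5,0,35,0,0,-2.5,0,35,0,0,-2,0,35,0,0,-1.5,0,35,0,0,-0.5,0,35,0,0,0,0,35,1,0,0,0,35,1,0,0,0])

```text
clock: 18.65
position: [0.5023, -0.0237, 0.0132]
ee_rot: [-0.015, 0.999, -0.012, -0.029]
contact_force: [0.3, 0.4, 0.7]
width: 0.03
```

Request:
carry_out(moves=[35,1.1,0,0,0,35,1.1,0,0,0,35,1.1,-0.1,0,0,35,1.1,0,0,0,35,1.1,-0.1,0,0,35,1.1,0,0,0,35,1.1,-0.1,0,0,35,1.1,0,0,0,35,1,0,0,0,35,0,0,0,0])

```text
clock: 19.65
position: [0.6009, -0.0266, 0.0122]
ee_rot: [-0.015, 0.999, -0.012, -0.029]
contact_force: [-0.7, -0.3, 0.2]
width: 0.0298
```

Request:
carry_out(moves=[35,-1,0,0,0,35,0,0,3,0,35,0,0,4,0,35,0,0,4,0,35,-2,-4,1,0,35,-2,-4,1,0,35,-2,-4,1,0,35,-2,-4,1,0,35,-2,-4,1,0,35,-2,-4,1,0])

```text
clock: 20.65
position: [0.4662, -0.2668, 0.1825]
ee_rot: [-0.015, 0.999, -0.012, -0.03]
contact_force: [1.0, -0.0, 0.5]
width: 0.0297
```

```bash
python3 st.py
python3 - <<'E'
from h import *
im=snap('top','t9.png'); a=.0823; o=np.array([.6292,.0509])
for p,w,g in collars(im):
    d=ray('top',[p],.016)[0][:2]-o; print('tray',(np.cos(a)*d[0]+np.sin(a)*d[1]).round(3),(-np.sin(a)*d[0]+np.cos(a)*d[1]).round(3))
cv2.imwrite('pics/t9c.png',im)
E
```

```text
20.65 [ 0.4662 -0.2668  0.1825] yaw -0.024 z [-0.06   0.032 -0.998] [-0.642  0.289  1.614 -0.011  1.306  0.957]
(364.5, 242.5) 16 16 [ 0.411 -0.117  0.012]
(208.5, 177.5) 12 12 [0.594 0.295 0.012]
(271.5, 166.5) 18 18 [0.62  0.125 0.012]
(298.0, 163.0) 17 17 [0.628 0.053 0.012]
(327.5, 161.0) 18 17 [ 0.632 -0.026  0.012]
tray -0.231 -0.149
tray -0.016 0.245
tray -0.004 0.074
tray -0.002 0.002
tray -0.005 -0.077
```

View pics/t9c.png

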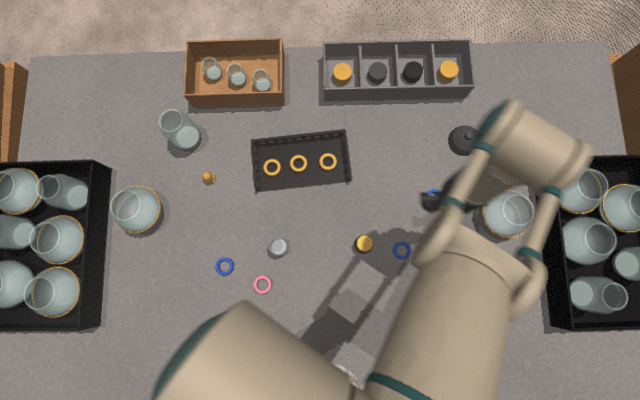

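All three collars lie well inside the tray, at (272,167), (298,163) and (328,161). The jar, lampholder, globes, tall jar, cap and finial are where they were at the start. Handing in now.

```bash
python3 -c "
from rig import manip
print(manip.sign_off())"
```

```text
the job is handed in; nothing more can be done
None
```

I swept all three brass collars into the tray with the part-open fingers, pushing the middle one straight in and the left and right ones in two strokes each. I handed the job in just after 20.65 s on the clock.

**Last check (top camera):**
- **Collars:** their centres in the tray frame are about (-4, +74), (-2, +2) and (-5, -77) mm, well inside the limits. They look flat, though I did not measure tilt or height separately.
- **Bystanders:** the lampholder and finial re-measured within about 2 mm of where they began. The jar, globes, tall jar and cap look unmoved by eye.
- **Robot:** clear of everything at hand-in.

**One thing went wrong:** on the way to the left collar, a turn drove the last joint to its stop. It read 2.7017 rad against the 2.70 limit. I turned it back at once and used the half-turn orientation instead, which left the tool tilted about 4° for the later strokes. The rig reported no failure, but it gives no verdict, so I can't rule out that this counts as passing the joint range.

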